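Turn the gilded jug's spout to the height gauge

ROBOT

A 7-joint arm with a two-finger parallel gripper is mounted at the origin on the work surface. World frame = base frame: x ahead of the robot, y to its left, z up, the work surface at z = 0. Lengths are in m, angles in rad, forces in N, time in s.
With the tool pointing down it reaches from about 0.425 to 0.875 m from the base axis. Payload 4.7 kg.
Tool frame: the origin (TCP) lies where the fingers leave the gripper's body, on its centre line; the fingertips stand 70 mm ahead of it and the grasp point (between the pads) lies 51 mm ahead of it; z points along the fingers, y is the line along which they close (so a half turn about z gives the same grasp; the last joint's range is limited). The gripper opens to 87 mm and grips with 3 to 60 N. Pads are 19 mm wide; open, the fingers measure 117 mm over their backs; the gripper's body (75 mm by 190 mm) begins 51 mm behind the grasp point.
Start: joints at [1.351, 0.321, -0.07, 1.45, 0.023, 1.371, -0.057], TCP at [0.151, -0.632, 0.292] pointing down, gripper open.
Joint ranges: [-2.86, 2.86], [-0.3, 2.09], [-1.38, 1.24], [0.06, 2.45], [-1.56, 4.7], [0.09, 2.05], [-2.69, 2.69]. Speed limits (rad/s): [2.57, 2.57, 3.14, 3.14, 3.14, 3.14, 3.14].

INTERFACE

Orientations are given as a rotation vector (axis times angle).
In Python, from bench import get_state, get_image, get_calibration, close_job gives the robot as it stands.
- The arm moves only by the tool send_rows, never from a script. Its argument "rows" is a list of rows, each an object of numbers: "hand": the finger opening in mm, from 0 to 87; "x", "y", "z": the shift along the world's x, y, z in mm; "roll": the turn about the world's z in degrees. A call has 1 to 10 rows; each row shifts and turns the commanded pose from where the row before left it; what a row does not reach is not made up. A row lasts 1/10 s, in which the tool goes at most 50 mm and 8.59 degrees, less where a joint would pass 70% of its speed; a pose out of reach is approached as far as the arm can. A call is refused whole if a number of a shift passes 50 or a number of a turn 8.59, either way. A call with a gripper value outside its range is refused whole. The fingers move at their own pace and stop on an object; "force" is the grip in N (left out, the last holds). Time passes only in rows, so rows that do not move let the fingers close. It gives the time, the measured TCP pose, the force, the opening and the grip force at its end, in the units of the state.
- get_state(): the state, without advancing time (a new reading comes with each control period).
- get_image(name): name is "scene" or "top" or "wrist"; returns the picture (480x640x3 uint8, blue, green, red); there is no depth.
- get_calibration(name): a dict with "mtx" (3x3 intrinsics, pixels), "D" ([k1, k2, p1, p2, k3] as OpenCV has them; the pictures are not rectified), "world_from_camera" (4x4, takes a point from camera to world coordinates). Camera axes: x right, y down, z forward; pixel columns grow to the right and rows downward; lengths in m; the calibration is good to about 2 mm. A picture is of the moment at which its call begins: read the wrist's pose just before it. get_calibration takes no time and is no camera call; for the wrist camera it gives the pose at the moment of the call.
- close_job(): hands the job in; it is judged then, once.
The state is a dict: "time": time; "joint_positions": joint angles; "qd": joint speeds; "joint_torque": joint torques, N m; "position": TCP position; "tool_rot": TCP orientation; "ft_force": force on the tool from outside, world axes, zero at the start; "torque": the same for the moment, N m; "grip_width": opening from 0.0 (shut) to 1.0 (fully open); "grip_force": force on a finger pad.
Only numpy, scipy, OpenCV 4.12 (cv2) and the standard library are available. Lean on these libraries where they do the work, as an engineer would, in place of code of your own. Each camera call takes 0.05 s, during which the arm holds its last target. There are 200 camera calls.

TASK

The jug on the turntable has just been gilded and its lip is to be checked against the height gauge. Push gently with a fingertip on the turntable's arms, one after another if need be, until the tip of the jug's spout stands right in front of the scriber's point, then take the hand away. The gold is still wet: do not touch the jug, do not pinch the arms, keep off the gauge, and leave the other pots where they stand.

Things in the scene. Friction and masses are not known exactly. Their poses are not given: they have to be found in the camera images.
- turntable: Fixed spider turntable, 84 mm high. Origin: on its upright turning axis, at bench level; axes parallel to the world's. Iron foot 170 mm wide, 22 mm high. A turning head 120 mm wide (top z = 84 mm) and a cross of four straight aluminium arms reaching 175 mm from the axis, each 16 mm wide, z = 62 to 76 mm, free underneath, with a rubber pad (18 mm wide, top z = 84 mm) 105 mm from the axis.
- spider (a joint): Angle of the turning cross (rad), growing counter-clockwise seen from above, no stops within 3 turns. At 0 the four arms point along world +x, +y, -x and -y. Turning takes only about 1 N at an arm's end; the greased bearing stays where it is left and coasts less than 0.05 rad after a slow push.
- jug: Blue-green jug with gilded handle, lip and belly band, loose on the turntable's head within about 6 mm of the axis, turning with it. 165 mm high, belly 112 mm, foot 86 mm wide, 0.35 to 0.65 kg. Origin: centre of its underside. Its x axis points to the spout; the handle is on the far side from it and reaches 87 mm from its middle. Not to be touched.
- spout_lip (a point): Tip of the jug's pouring spout, 74 mm from the jug's middle along its x axis and 170 mm above its underside.
- gauge: Fixed height gauge on the far side of the turntable (up to 35 degrees to either side of straight ahead): block base 90 x 70 x 34 mm, upright beam 340 mm high, slide, and scriber pointing at the turntable's axis. Origin: on the turntable's axis at bench level, not in the gauge itself; its x axis points to the beam, 225 mm from the axis; the base begins 200 mm from the axis.
- scriber_tip (a point): Point of the gauge's scriber, 100 mm from the turntable's axis, 253 mm above the bench, at the height of the spout's tip. Its x axis points away from the turntable's axis along the scriber, z up. Spout in front of it: gap about 26 mm, no sideways offset.
- tall_vase: Loose black vase, belly 116 mm wide, slim gilded neck 32 mm wide, 200 mm high, origin in the middle of its underside. Leave alone.
- lidded_jar: Loose pale blue jar with a lid and finial, 108 mm wide, 150 mm high, origin in the middle of its underside. Leave alone.
- gourd_vase: Loose cream gourd vase, 88 mm wide, 135 mm high, origin in the middle of its underside. Leave alone.

How it is judged:
At the end, for the whole second after the job is handed in: The tip of the spout is within 12 mm sideways of the scriber's line and on the scriber's side of the axis, the jug stands upright on the head within 20 mm of the axis, and the turntable is at rest (y of spout_lip in the frame of scriber_tip between -0.012 and 0.012 m and x of spout_lip in the frame of scriber_tip above -0.05 m and horizontal distance between jug and turntable below 0.02 m and angle between jug's own z axis and vertical below 0.08 rad and height (world z) of jug between 0.078 and 0.09 m and velocity of joint spider between -0.05 and 0.05 rad/s); the robot touches nothing.
It fails at once if the robot touches the jug (contact force between any of the arm, the fingers and jug above 0.2 N).
It fails at once if the jug is lifted, tipped or slides off the middle (height (world z) of jug above 0.095 m or angle between jug's own z axis and vertical above 0.2 rad or horizontal distance between jug and turntable above 0.025 m).
It fails at once if the robot runs into the gauge (contact force between any of the arm, the fingers and gauge above 1 N).
It fails at once if the turntable is pinched or shoved hard (over 18 N), spun (over 2.5 rad/s) or pushed with anything but the fingers (velocity of joint spider above 2.5 rad/s or velocity of joint spider below -2.5 rad/s or contact force between the fingers and turntable above 18 N or contact force between the arm and turntable above 1 N).
It fails at once if another pot is moved or tipped (distance of any of tall_vase, lidded_jar, gourd_vase from where it was at the start of the episode above 0.015 m or angle between any of tall_vase, lidded_jar, gourd_vase's own z axis and vertical above 0.2 rad).
It also fails if it takes over 64 s, if anything falls off the work surface, if the arm or the gripper's body presses on something with over 40 N, if the wrist force passes 120 N, or if a joint passes its speed limit or range.

## Working session

There is one attempt and no reset: what is moved stays moved. The work goes in short steps, Python scripts to look and compute and a tool call to move; the robot and the scene stay as the last step left them, time stands still between calls to the robot, and variables do not carry over. Pictures are saved under pics/ and viewed, at most 10 in all, crops included, and the job is handed in when it is done.

Besides the shell and the picture viewer there is one more tool, called after ">>>" by a JSON object that holds its "method" and its "body", one argument or row to a line. send_rows: Moves the arm, as the interface text tells. Its arguments: {"type":"object","properties":{"rows":{"type":"array","items":{"type":"object","properties":{"hand":{"type":"number"},"x":{"type":"number"},"y":{"type":"number"},"z":{"type":"number"},"roll":{"type":"number"}}}},"force":{"type":"number"}},"required":["rows"]}

```bash
mkdir -p pics
python3 - <<'E'
from bench import *
import cv2,numpy as np
for n in("scene","top"):
    cv2.imwrite(f"pics/{n}0.png",get_image(n));c=get_calibration(n);print(n,np.round(c["mtx"],1).tolist(),np.round(c["D"],3),np.round(c["world_from_camera"],3).tolist())
s=get_state();print(s)
E
```

```text
scene [[559.1, 0.0, 324.8], [0.0, 559.1, 239.3], [0.0, 0.0, 1.0]] [-0.035  0.     0.     0.     0.   ] [[-0.626, 0.622, -0.47, 1.327], [0.779, 0.498, -0.38, 0.537], [-0.002, -0.605, -0.796, 1.39], [0.0, 0.0, 0.0, 1.0]]
top [[502.7, 0.0, 326.6], [0.0, 502.7, 241.9], [0.0, 0.0, 1.0]] [-0.107  0.     0.     0.     0.   ] [[0.013, -0.995, 0.095, 0.462], [-1.0, -0.012, 0.013, -0.025], [-0.012, -0.095, -0.995, 1.573], [0.0, 0.0, 0.0, 1.0]]
{'time': 0.1, 'joint_positions': array([ 1.35108731,  0.32173815, -0.07008265,  1.45156081,  0.02259666,
        1.37077387, -0.05690315]), 'qd': array([ 4.51610270e-04, -8.75918704e-04,  2.48537792e-04, -8.65905461e-04,
       -5.44193407e-05, -6.02792559e-04,  7.22290922e-04]), 'joint_torque': array([-3.89675006e-04, -4.92571270e+01, -4.05841051e-01, -3.13394308e+01,
       -6.40732865e-02,  3.95496364e-02,  7.07733238e-05]), 'position': array([ 0.15046787, -0.63196167,  0.2912738 ]), 'tool_rot': array([-3.11848780e+00, -3.66270368e-01,  4.49723113e-04]), 'ft_force': array([ 0.75036518, -0.54023293,  0.82929436]), 'torque': array([ 0.01154639, -0.02372159,  0.01776899]), 'grip_force': 0.0, 'grip_width': 0.9990052357801201}
```

View pics/top0.png

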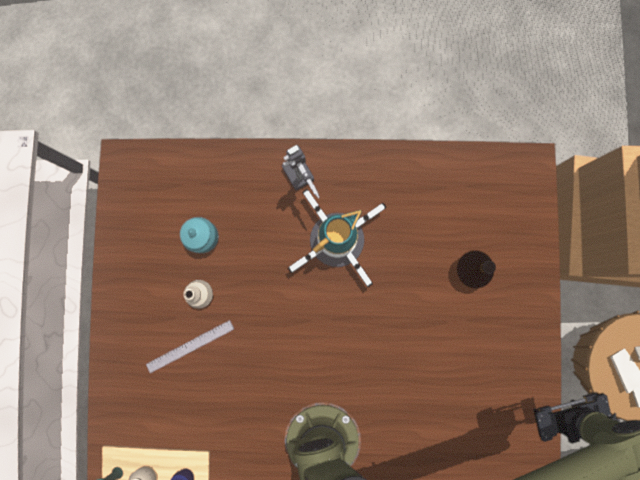

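View pics/scene0.png

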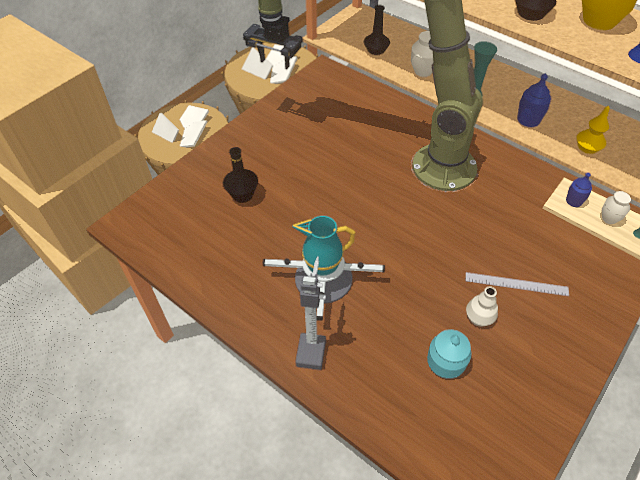

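The top view shows the turntable at about (338,238), with arm ends at (308,193), (384,206), (290,270) and (369,284). The spout is near (358,212) and the gauge is at upper left (297,168), with its scriber tip near (317,196). In the scene view the spout points left (295,225) and the handle right (352,235). I'll zoom in on both.

```bash
cat > h.py <<'E'
from bench import *
import cv2,numpy as np
def ray(n,uv):
    c=get_calibration(n);T=np.array(c["world_from_camera"])
    p=cv2.undistortPoints(np.array([[uv]],float),np.array(c["mtx"]),np.array(c["D"]))[0,0]
    return T[:3,3],T[:3,:3]@np.array([p[0],p[1],1])
def plane(n,uv,z):
    o,d=ray(n,uv);return (o+d*(z-o[2])/d[2])[:2]
def proj(n,P):
    c=get_calibration(n);T=np.linalg.inv(np.array(c["world_from_camera"]))
    return cv2.projectPoints(np.array([P],float),cv2.Rodrigues(T[:3,:3])[0],T[:3,3],np.array(c["mtx"]),np.array(c["D"]))[0][0,0]
E
python3 - <<'E'
from h import *
a=cv2.resize(cv2.imread("pics/top0.png")[135:295,270:400],None,fx=3.7,fy=3.7,interpolation=cv2.INTER_CUBIC)
cv2.imwrite("pics/z1.png",a)
E1=plane("top",(307,193),.076);E2=plane("top",(385,206),.076);E3=plane("top",(290,270),.076);E4=plane("top",(370,285),.076)
ax=(E1+E2+E3+E4)/4;print(ax)
for e in(E1,E2,E3,E4):d=e-ax;print(e,np.hypot(*d),np.degrees(np.arctan2(d[1],d[0])))
E
```

```text
[ 0.61593697 -0.03956861]
[0.75220829 0.05564063] 0.16623679032673197 34.94100123996349
[ 0.71517871 -0.18015212] 0.17208325594748952 -54.78068574998378
[0.51893349 0.1023728 ] 0.17192160663808967 124.34889849303241
[ 0.47742738 -0.13613574] 0.1688493928582741 -145.1162775212603
```

View pics/z1.png

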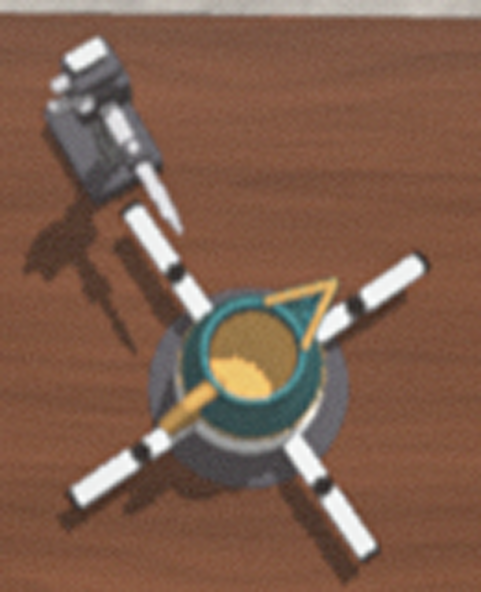

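The crop shows the scriber tip at about (182,233), which is full-image (319.2,198.0). The spout tip is at (336,281), which is (360.8,210.9).

Run:
```python
from h import *
ax=np.array([.616,-.0396])
for nm,u,z in(("scr",(319.2,198),.253),("spout",(360.8,210.9),.254),("slidebeamtop",(270+88/3.7,135+52/3.7),.34),("vase",(476,268),.1),("jar",(198,235),.08),("gourd",(199,294),.06)):
    p=plane("top",u,z);d=p-ax;print(nm,p,np.hypot(*d),np.degrees(np.arctan2(d[1],d[0])))
```

```text
scr [0.70467058 0.01331793] 0.10326073308991382 30.828435385045715
spout [ 0.67106846 -0.09753258] 0.07992946002147926 -46.451905671666424
slidebeamtop [0.81327765 0.07673882] 0.22902661507494648 30.528755699530794
vase [ 0.53015207 -0.44728182] 0.41662253166117413 -101.89137366960553
jar [0.62021918 0.38273225] 0.4223533270151603 89.42762367285265
gourd [0.44280859 0.37878582] 0.45281559528126886 112.48717964677125
```

>>> {"method": "send_rows", "body": {
  "rows": [
    {"hand":0,"x":20,"y":34},
    {"x":20,"y":34},
    {"x":20,"y":34},
    {"x":20,"y":34},
    {"x":20,"y":34},
    {"x":20,"y":34},
    {"x":20,"y":34},
    {"x":20,"y":34},
    {"x":20,"y":34},
    {"x":20,"y":34}
  ],
  "force": 5
}}

```text
schema error: expected keys hand, x, y, z, roll
```

>>> {"method": "send_rows", "body": {
  "rows": [
    {"x":20,"y":35},
    {"x":20,"y":35},
    {"x":20,"y":35},
    {"x":20,"y":35},
    {"x":20,"y":35},
    {"x":11,"y":35},
    {},
    {}
  ]
}}

```text
schema error: expected keys hand, x, y, z, roll
```

>>> {"method": "send_rows", "body": {
  "rows": [
    {"hand":0,"x":20,"y":34,"z":0,"roll":0},
    {"hand":0,"x":20,"y":34,"z":0,"roll":0},
    {"hand":0,"x":20,"y":34,"z":0,"roll":0},
    {"hand":0,"x":20,"y":34,"z":0,"roll":0},
    {"hand":0,"x":20,"y":34,"z":0,"roll":0},
    {"hand":0,"x":20,"y":34,"z":0,"roll":0},
    {"hand":0,"x":20,"y":34,"z":0,"roll":0},
    {"hand":0,"x":20,"y":34,"z":0,"roll":0},
    {"hand":0,"x":20,"y":34,"z":0,"roll":0},
    {"hand":0,"x":20,"y":34,"z":0,"roll":0}
  ],
  "force": 5
}}

```text
time: 1.1
position: [0.3509, -0.2907, 0.292]
tool_rot: [-3.12, -0.366, 0.001]
ft_force: [0.4, 0.0, -0.4]
grip_width: 0.175
grip_force: 0.0
```

>>> {"method": "send_rows", "body": {
  "rows": [
    {"hand":0,"x":20,"y":35,"z":0,"roll":0},
    {"hand":0,"x":20,"y":35,"z":0,"roll":0},
    {"hand":0,"x":20,"y":35,"z":0,"roll":0},
    {"hand":0,"x":20,"y":35,"z":0,"roll":0},
    {"hand":0,"x":20,"y":35,"z":0,"roll":0},
    {"hand":0,"x":11,"y":35,"z":0,"roll":0},
    {"hand":0,"x":0,"y":0,"z":0,"roll":0},
    {"hand":0,"x":0,"y":0,"z":0,"roll":0},
    {"hand":0,"x":0,"y":0,"z":0,"roll":0}
  ]
}}

```text
time: 2.0
position: [0.4611, -0.0835, 0.292]
tool_rot: [3.12, 0.364, -0.001]
ft_force: [0.2, -1.2, 0.1]
grip_width: 0.008
grip_force: 0.0
```

Run:
```python
from h import *
a=get_image("scene")[130:350,180:460];b=get_image("top")[135:335,230:430]
cv2.imwrite("pics/z2.png",np.hstack([cv2.resize(a,(400,314)),cv2.resize(b,(314,314))]))
```

```text
(no output)
```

View pics/z2.png

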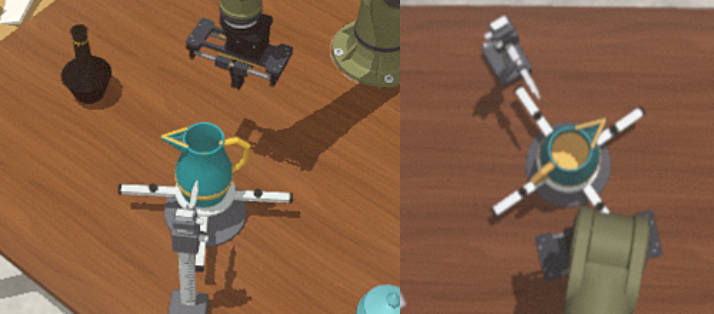

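The gripper stands in front of the gap between the near arms, with its long side tangential and clear of the jug. Descending now.

>>> {"method": "send_rows", "body": {
  "rows": [
    {"hand":0,"x":0,"y":0,"z":-30,"roll":0},
    {"hand":0,"x":0,"y":0,"z":-30,"roll":0},
    {"hand":0,"x":0,"y":0,"z":-30,"roll":0},
    {"hand":0,"x":0,"y":0,"z":-30,"roll":0},
    {"hand":0,"x":0,"y":0,"z":-25,"roll":0},
    {"hand":0,"x":0,"y":0,"z":-17,"roll":0},
    {"hand":0,"x":0,"y":0,"z":0,"roll":0},
    {"hand":0,"x":0,"y":0,"z":0,"roll":0}
  ]
}}

```text
time: 2.9
position: [0.4616, -0.083, 0.1306]
tool_rot: [-3.12, -0.364, 0.0]
ft_force: [-0.0, -0.4, 1.0]
grip_width: 0.003
grip_force: 0.0
```

Run:
```python
import numpy as np
ax=np.array([616,-39.6]);r=160
P=lambda a:ax+r*np.array([np.cos(np.radians(a)),np.sin(np.radians(a))])
p=np.array([461.1,-82.5])
for a in range(-162,-70,3):
    q=P(a);d=np.round(q-p,1);p=p+d;print(a,d)
```

```text
-162 [ 2.7 -6.5]
-159 [ 2.8 -7.9]
-156 [ 3.2 -7.8]
-153 [ 3.6 -7.5]
-150 [ 4.  -7.4]
-147 [ 4.4 -7.1]
-144 [ 4.8 -6.9]
-141 [ 5.1 -6.7]
-138 [ 5.4 -6.4]
-135 [ 5.8 -6. ]
-132 [ 6.  -5.8]
-129 [ 6.4 -5.4]
-126 [ 6.7 -5.1]
-123 [ 6.9 -4.8]
-120 [ 7.1 -4.4]
-117 [ 7.4 -4. ]
-114 [ 7.5 -3.6]
-111 [ 7.8 -3.2]
-108 [ 7.9 -2.8]
-105 [ 8.  -2.3]
-102 [ 8.1 -2. ]
-99 [ 8.3 -1.5]
-96 [ 8.3 -1.1]
-93 [ 8.3 -0.7]
-90 [ 8.4 -0.2]
-87 [8.4 0.2]
-84 [8.3 0.7]
-81 [8.3 1.1]
-78 [8.3 1.5]
-75 [8.1 2. ]
-72 [8.  2.3]
```

>>> {"method": "send_rows", "body": {
  "rows": [
    {"hand":0,"x":2.7,"y":-6.5,"z":0,"roll":3},
    {"hand":0,"x":2.8,"y":-7.9,"z":0,"roll":3},
    {"hand":0,"x":1.6,"y":-3.9,"z":0,"roll":1.5},
    {"hand":0,"x":1.6,"y":-3.9,"z":0,"roll":1.5},
    {"hand":0,"x":1.8,"y":-3.8,"z":0,"roll":1.5},
    {"hand":0,"x":1.8,"y":-3.7,"z":0,"roll":1.5},
    {"hand":0,"x":2.0,"y":-3.7,"z":0,"roll":1.5},
    {"hand":0,"x":2.0,"y":-3.7,"z":0,"roll":1.5},
    {"hand":0,"x":2.2,"y":-3.6,"z":0,"roll":1.5},
    {"hand":0,"x":2.2,"y":-3.5,"z":0,"roll":1.5}
  ]
}}

```text
time: 3.9
position: [0.4824, -0.1267, 0.1303]
tool_rot: [-3.023, -0.853, 0.0]
ft_force: [-0.9, 0.2, 1.4]
grip_width: 0.007
grip_force: 0.3
```

>>> {"method": "send_rows", "body": {
  "rows": [
    {"hand":0,"x":2.4,"y":-3.5,"z":0,"roll":1.5},
    {"hand":0,"x":2.4,"y":-3.4,"z":0,"roll":1.5},
    {"hand":0,"x":5.1,"y":-6.7,"z":0,"roll":3},
    {"hand":0,"x":5.4,"y":-6.4,"z":0,"roll":3},
    {"hand":0,"x":5.8,"y":-6.0,"z":0,"roll":3},
    {"hand":0,"x":6.0,"y":-5.8,"z":0,"roll":3},
    {"hand":0,"x":6.4,"y":-5.4,"z":0,"roll":3},
    {"hand":0,"x":6.7,"y":-5.1,"z":0,"roll":3},
    {"hand":0,"x":3.5,"y":-2.4,"z":0,"roll":1.5},
    {"hand":0,"x":3.4,"y":-2.4,"z":0,"roll":1.5}
  ]
}}

```text
time: 4.9
position: [0.5293, -0.1739, 0.13]
tool_rot: [-2.78, -1.462, 0.001]
ft_force: [-1.2, -0.6, -0.8]
grip_width: 0.004
grip_force: 0.4
```

Run:
```python
from h import *
a=get_image("scene")[130:350,180:460];b=get_image("top")[135:335,230:430]
cv2.imwrite("pics/z3.png",np.hstack([cv2.resize(a,(400,314)),cv2.resize(b,(314,314))]))
```

```text
(no output)
```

View pics/z3.png

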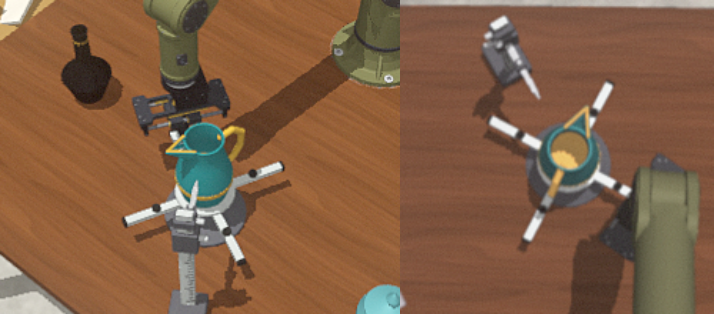

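The push is working: the cross and jug have turned about 30° and the gripper is clear of the jug. Continuing.

>>> {"method": "send_rows", "body": {
  "rows": [
    {"hand":0,"x":7.1,"y":-4.4,"z":0,"roll":3},
    {"hand":0,"x":7.4,"y":-4.0,"z":0,"roll":3},
    {"hand":0,"x":7.5,"y":-3.6,"z":0,"roll":3},
    {"hand":0,"x":7.8,"y":-3.2,"z":0,"roll":3},
    {"hand":0,"x":7.9,"y":-2.8,"z":0,"roll":3},
    {"hand":0,"x":8.0,"y":-2.3,"z":0,"roll":3},
    {"hand":0,"x":8.1,"y":-2.0,"z":0,"roll":3},
    {"hand":0,"x":8.3,"y":-1.5,"z":0,"roll":3},
    {"hand":0,"x":4.2,"y":-0.6,"z":0,"roll":1.5},
    {"hand":0,"x":4.1,"y":-0.5,"z":0,"roll":1.5}
  ]
}}

```text
time: 6.0
position: [0.5997, -0.1985, 0.1302]
tool_rot: [-2.363, -2.07, 0.001]
ft_force: [-2.0, -0.4, 0.6]
grip_width: 0.004
grip_force: 0.4
```

>>> {"method": "send_rows", "body": {
  "rows": [
    {"hand":0,"x":4.2,"y":-0.4,"z":0,"roll":1.5},
    {"hand":0,"x":4.2,"y":-0.3,"z":0,"roll":1.5},
    {"hand":0,"x":4.2,"y":-0.1,"z":0,"roll":1.5},
    {"hand":0,"x":4.2,"y":-0.1,"z":0,"roll":1.5},
    {"hand":0,"x":4.2,"y":0.1,"z":0,"roll":1.5},
    {"hand":0,"x":2.8,"y":0.1,"z":0,"roll":1},
    {"hand":0,"x":1.4,"y":0.0,"z":0,"roll":0.5},
    {"hand":0,"x":0,"y":0,"z":0,"roll":0},
    {"hand":0,"x":0,"y":0,"z":0,"roll":0}
  ]
}}

```text
time: 6.9
position: [0.6251, -0.1989, 0.1304]
tool_rot: [2.194, 2.248, 0.001]
ft_force: [0.1, -1.0, -0.7]
grip_width: 0.0
grip_force: 0.0
```

Run:
```python
from h import *
s=get_state();p=s["position"]-[.616,-.0396,0];print(s["position"],np.degrees(np.arctan2(p[1],p[0])))
a=get_image("top");cv2.imwrite("pics/t4.png",a)
cv2.imwrite("pics/z4.png",cv2.resize(a[150:290,270:410],None,fx=4,fy=4,interpolation=cv2.INTER_CUBIC))
```

```text
[ 0.62511717 -0.19894034  0.13035221] -86.7252090101881
```

View pics/z4.png

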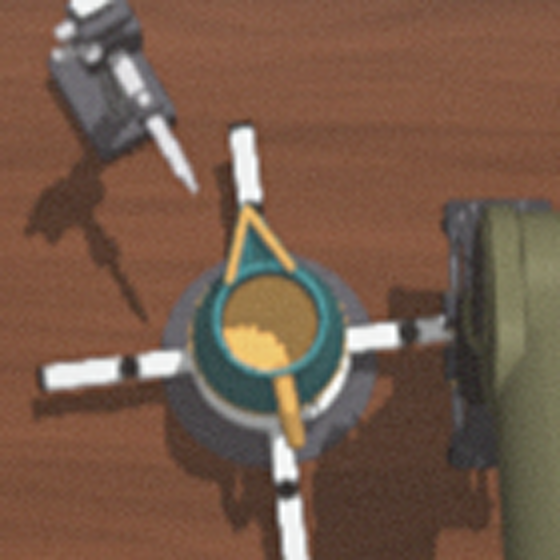

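The spout tip is at about (246,207), full-image (331.5,201.8). The scriber tip is at (195,190), full-image (318.8,197.5). Some turning is still needed.

Run:
```python
from h import *
ax=np.array([.616,-.0396])
for nm,u,z in(("scr",(318.9,197.6),.253),("beam",(270+92/4,150+6/4),.34),("spout",(331.5,201.9),.254),("armL",(280.2,244.5),.076),("armF",(330.5,181.7),.076),("handle",(270+297/4,150+440/4),.18)):
    p=plane("top",u,z);d=p-ax;print(nm,p,np.hypot(*d),np.degrees(np.arctan2(d[1],d[0])))
```

```text
scr [0.70574256 0.01413304] 0.10459907506915046 30.91091702197212
beam [0.80691756 0.07857704] 0.22453357811144836 31.757305192405372
spout [ 0.69433264 -0.0195578 ] 0.08085599532281378 14.351818209582683
armL [0.59487493 0.13329793] 0.17418370157110077 96.96600544703475
armF [ 0.78775662 -0.0149929 ] 0.1735103578761126 8.153129323156815
handle [ 0.54463823 -0.05659216] 0.0733569024205304 -166.60654446994292
```

>>> {"method": "send_rows", "body": {
  "rows": [
    {"hand":0,"x":4.2,"y":0.3,"z":0,"roll":1.5},
    {"hand":0,"x":4.2,"y":0.4,"z":0,"roll":1.5},
    {"hand":0,"x":4.2,"y":0.4,"z":0,"roll":1.5},
    {"hand":0,"x":4.1,"y":0.6,"z":0,"roll":1.5},
    {"hand":0,"x":4.1,"y":0.7,"z":0,"roll":1.5},
    {"hand":0,"x":4.1,"y":0.8,"z":0,"roll":1.5},
    {"hand":0,"x":4.1,"y":0.9,"z":0,"roll":1.5},
    {"hand":0,"x":2.8,"y":0.7,"z":0,"roll":1},
    {"hand":0,"x":2.7,"y":0.7,"z":0,"roll":1},
    {"hand":0,"x":2.7,"y":0.8,"z":0,"roll":1}
  ]
}}

```text
time: 7.95
position: [0.6623, -0.1929, 0.1302]
tool_rot: [1.913, 2.492, -0.0]
ft_force: [-0.8, -0.6, -0.3]
grip_width: 0.005
grip_force: 0.4
```

>>> {"method": "send_rows", "body": {
  "rows": [
    {"hand":0,"x":2.7,"y":0.8,"z":0,"roll":1},
    {"hand":0,"x":1.4,"y":0.4,"z":0,"roll":0.5},
    {"hand":0,"x":1.4,"y":0.4,"z":0,"roll":0.5},
    {"hand":0,"x":0.8,"y":0.2,"z":0,"roll":0.2},
    {"hand":0,"x":0,"y":0,"z":0,"roll":0},
    {"hand":0,"x":0,"y":0,"z":0,"roll":0},
    {"hand":0,"x":0,"y":0,"z":0,"roll":0}
  ]
}}

```text
time: 8.65
position: [0.6686, -0.1909, 0.1304]
tool_rot: [1.866, 2.527, 0.001]
ft_force: [-0.7, 0.5, -0.6]
grip_width: 0.005
grip_force: 0.0
```

Run:
```python
from h import *
s=get_state();p=s["position"]-[.616,-.0396,0];print(s["position"],np.degrees(np.arctan2(p[1],p[0])))
a=get_image("top");cv2.imwrite("pics/t5.png",a)
cv2.imwrite("pics/z5.png",cv2.resize(a[150:290,270:410],None,fx=4,fy=4,interpolation=cv2.INTER_CUBIC))
```

```text
[ 0.66856833 -0.19091395  0.13041116] -70.8421444624264
```

View pics/z5.png

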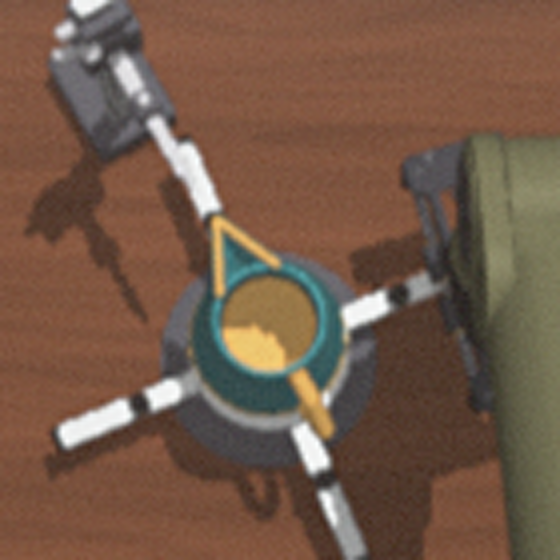

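Run:
```python
from h import *
ax=np.array([.616,-.0396])
sc=np.array([.7052,.0137])
for nm,u,z in(("spout",(324,204.3),.254),("armL",(270+56/4,150+437/4),.076)):
    p=plane("top",u,z);d=p-ax;a=np.degrees(np.arctan2(d[1],d[0]));print(nm,p,np.hypot(*d),a,np.hypot(*d)*np.sin(np.radians(a-31)))
```

```text
spout [6.87649142e-01 2.83126658e-04] 0.0820016059895867 29.10227457129249 -0.0027155243004128833
armL [0.55078451 0.12095725] 0.1732965379067324 112.1061103889128 0.1712128826277047
```

The spout is at about 29.1° against the scriber's 31°, so it is roughly 3 mm off sideways, well within tolerance. I'll back away from the arm, then move out and up.

>>> {"method": "send_rows", "body": {
  "rows": [
    {"hand":0,"x":-5,"y":-2,"z":0,"roll":0},
    {"hand":0,"x":-10,"y":-4,"z":0,"roll":0},
    {"hand":0,"x":-5,"y":-10,"z":0,"roll":0},
    {"hand":0,"x":0,"y":-15,"z":0,"roll":0},
    {"hand":0,"x":0,"y":-15,"z":10,"roll":0},
    {"hand":0,"x":0,"y":0,"z":35,"roll":0},
    {"hand":0,"x":0,"y":0,"z":40,"roll":0},
    {"hand":0,"x":0,"y":0,"z":40,"roll":0},
    {"hand":0,"x":0,"y":0,"z":40,"roll":0},
    {"hand":0,"x":0,"y":0,"z":40,"roll":0}
  ]
}}

```text
time: 9.7
position: [0.6482, -0.239, 0.3381]
tool_rot: [1.868, 2.524, 0.001]
ft_force: [0.3, 0.2, 0.1]
grip_width: 0.007
grip_force: 0.0
```

>>> {"method": "send_rows", "body": {
  "rows": [
    {"hand":0,"x":-20,"y":-20,"z":10,"roll":0},
    {"hand":0,"x":-30,"y":-20,"z":0,"roll":0},
    {"hand":0,"x":-30,"y":-20,"z":0,"roll":0},
    {"hand":0,"x":0,"y":0,"z":0,"roll":0},
    {"hand":0,"x":0,"y":0,"z":0,"roll":0}
  ]
}}

```text
time: 10.2
position: [0.5677, -0.2996, 0.3463]
tool_rot: [1.87, 2.522, -0.0]
ft_force: [0.1, -0.2, 0.3]
grip_width: 0.005
grip_force: 0.0
```

Run:
```python
from h import *
print(get_state()["position"])
a=get_image("top");b=get_image("scene")
cv2.imwrite("pics/z6.png",np.hstack([cv2.resize(a[150:290,270:370],None,fx=4,fy=4,interpolation=cv2.INTER_CUBIC),cv2.resize(b[180:320,250:350],None,fx=4,fy=4,interpolation=cv2.INTER_CUBIC)]))
```

```text
[ 0.56767794 -0.29955727  0.34631803]
```

View pics/z6.png

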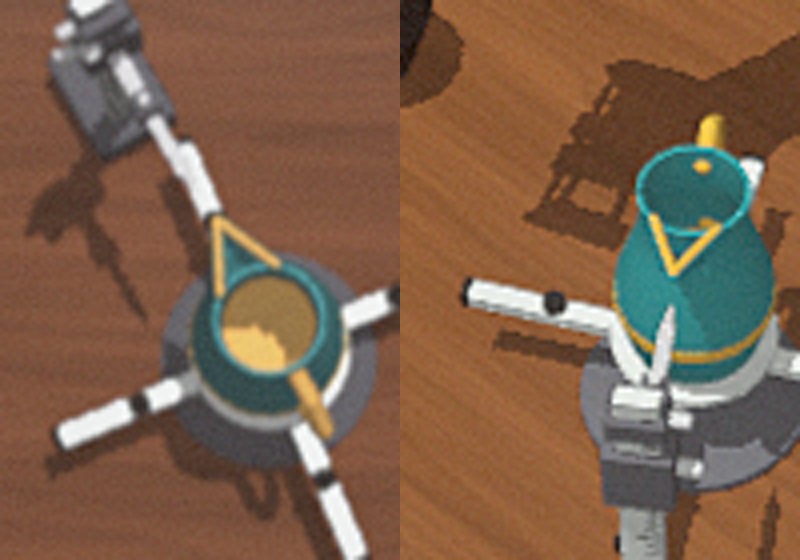

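The scene view shows the spout tip at (673,272), lying on the extension of the scriber's line from (657,380) to (669,308), about 1 mm off. Handing in.

```bash
python3 -c "
from bench import *
print(close_job())"
```

```text
the job is handed in; nothing more can be done
None
```

I turned the cross about 77° counter-clockwise with one gentle fingertip push on one arm, leaving the spout tip in front of the scriber, 1–3 mm off sideways by the camera views; the hand is clear, and the job is handed in at about 10 s (no verdict returned).

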